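Snap the walnut rack onto the screwdriver stand

TASK

Pick up the walnut screwdriver rack from the green mat, set it between the two snap hooks of the black stand and push it straight down until both hooks have clicked over its ends and it sits flat and fully home. Then let go of it, and leave the other things on the desk where they are.

Things in the scene. Friction and masses are not known exactly. Their poses are not given: they have to be found in the camera images.
- rack_center (a point): Centre of the loose walnut rack (about 160 g): a plate 56 (x) x 130 (y) x 12 (z) mm with six small holes; on its middle stands a grip rib 16 thick (x), 60 long (y), 45 high, lengthwise to the plate. The point is half-way up its 57 mm: underside 28.5 below it, plate's top face 16.5 below it, rib's top 28.5 above it. z up, y along plate and rib; either way round is the same.
- stand_seat (a point): Centre of the flat seat on top of the fixed black plastic stand with steel hooks (block 90 (x) x 186 (y) x 30 (z) mm). The rack's underside comes to rest on it, lengthwise along this y; z up, 30 mm above the desk. Stops 13 mm high, flared at the top, flank the seat: along the long sides with 4 mm play each side of the plate, at the ends with 3.5 mm. A hook stands at each end between the stops.
- hook_a_catch (a point): Inner lip of the smooth steel hook (26 mm wide) at the stand's +y end, 59.5 mm from the seat's centre, at the catch's underside, 13.5 mm above the seat (1.5 mm over a seated plate). A ramp rises outward from it to a tip 41 mm above the seat, 71 mm from the centre: the plate's end spreads the hook from 28 mm above the seat down to 1.5 mm, where it clicks. Both hooks together take about 8 to 15 N.
- hook_b_catch (a point): The same point of the like hook at the stand's -y end.
- hook_a (a joint): Outward bend (rad) of the hook at the stand's +y end: 0 upright (closed), up to 0.2 or 0.3 while the plate's end spreads it, back to 0 when it has clicked over the plate.
- hook_b (a joint): The same for the hook at the stand's -y end.
- mat: Green silicone mat lying fixed on the desk, 160 (x) x 210 (y) x 3 (z) mm, on which the rack lies at the start; origin at the centre of its underside.
- paperweight_mid (a point): Centre of the glass paperweight cube, 60 mm, a bystander.
- loupe_mid (a point): Middle of the chrome loupe, a round eyepiece 44 mm across and 55 mm high standing upright, a bystander.
- driver: Black-handled screwdriver lying on the desk, 170 mm long, a bystander; origin on the desk under its middle.
- case: Walnut display case with a glass swing door, 200 x 260 x 240 (z) mm, fixed at the robot's left, door towards the work, a bystander; origin at the centre of its underside.
Things that resemble listed ones, but are neither listed nor needed, are in the scene too. Several things look just like the part that bears stand_seat: the one meant starts farthest from the robot's base.

How it is judged (in metres and radians):
At the end, for the whole second after the job is handed in: The rack sits on the stand's seat (its centre 26 to 31 mm above the seat, within 8 mm of the seat's middle, within 0.12 rad of its direction, tilted less than 0.05 rad) and both hooks have sprung back over its ends (bent less than 0.06 rad) (z of rack_center in the frame of stand_seat between 0.026 and 0.031 m and horizontal distance between rack_center and stand_seat below 0.008 m and angle between the y axis of rack_center and the y axis of stand_seat, either way round below 0.12 rad and angle between rack_center's own z axis and vertical below 0.05 rad and value of joint each of hook_a, hook_b below 0.06 rad); the robot touches nothing.
It fails at once if the paperweight is moved by more than 30 mm (distance of paperweight_mid from where it was at the start of the episode above 0.03 m).
It fails at once if the loupe is moved by more than 30 mm (distance of loupe_mid from where it was at the start of the episode above 0.03 m).
It fails at once if the screwdriver is moved by more than 30 mm (distance of driver from where it was at the start of the episode above 0.03 m).
It also fails if it takes over 45 s, if anything falls off the work surface, if the arm or the gripper's body presses on something with over 40 N, if the wrist force passes 120 N, or if a joint passes its speed limit or range.

ROBOT

A 7-joint arm with a two-finger parallel gripper is mounted at the origin on the work surface. World frame = base frame: x ahead of the robot, y to its left, z up, the work surface at z = 0. Lengths are in mm, angles in rad, forces in N, time in s.
With the tool pointing down it reaches from about 400 to 875 mm from the base axis. Payload 4.4 kg.
Tool frame: the origin (TCP) lies at the very end of the fingers, on their centre line; the grasp point (between the pads) lies 19 mm behind it; z points along the fingers, y is the direction in which the jaws open and shut (so a half turn about z gives the same grasp; the last joint's range is limited). The gripper opens to 85 mm and grips with 20 to 120 N. Pads are 22 mm wide; open, the fingers measure 114 mm over their backs; the gripper's body (76 mm by 85 mm) begins 54 mm behind the grasp point. The pads swing forward as they close: fully open they stand 13 mm farther back than shut.
Start: joints at [1.042, 0.628, 0.038, 1.517, -0.027, 0.996, -0.02], TCP at [290.224, -581.625, 231.313] pointing down, gripper open.
Joint ranges: [-3.06, 3.06], [-0.37, 2.12], [-1.25, 1.32], [0.18, 2.47], [-1.1, 4.24], [0.23, 1.98], [-2.94, 2.94]. Speed limits (rad/s): [2.57, 2.57, 3.14, 3.14, 3.14, 3.14, 3.14].

INTERFACE

Orientations are given as [roll, pitch, yaw] about the fixed x, y, z axes, in that order (R = Rz(yaw) Ry(pitch) Rx(roll)).
In Python, from cell import ctrl gives the robot as it stands.
- The arm moves only by the shell command python3 -m crank 'ROWS' [OPENING]. ROWS is JSON, a list that holds one entry, the list of rows, each a list of 6 numbers: the shift along the tool's x, y, z in units of 30 mm (1.0 is 30 mm), then the turn, a rotation vector about the tool's x, y, z in units of 6 degrees (1.0 is 6 degrees). In form: [[[tx, ty, tz, rx, ry, rz], ...]]. A call has 1 to 12 rows; each row shifts and turns the pose as measured when the row begins, along the tool's axes as they then stand; what a row does not reach is not made up. A row lasts 1/12 s, in which the tool goes at most 41.7 mm and 7.16 degrees, less where a joint would pass 70% of its speed; a pose out of reach is approached as far as the arm can. A call is refused whole if a number of a shift passes 1 or a number of a turn 1, either way. A call with a gripper value outside its range is refused whole. OPENING is the gripper command: -1 is fully open, 1 is shut, values between are in proportion, set as the call begins (- or left out, the last holds). The fingers move at their own pace and stop on an object; the grip force is fixed at half the most. Time passes only in rows, so rows that do not move let the fingers close. It gives the time, the measured TCP pose, the force and the opening at its end, in the units of the state.
- ctrl.read_state(): the state, without advancing time (a new reading comes with each control period).
- ctrl.get_image(name): name is "scene" or "top"; returns a dict with "color" (420x560x3 uint8, red, green, blue), "depth" (420x560 float32, mm along the optical axis (not along the pixel's ray), 0 where there is no reading), "camera_matrix" (3x3 intrinsics, pixels), "k1" (the pictures are not rectified: a ray, as slopes to the right and down, at radius r is drawn at 1 + k1 r^2 times it, then the intrinsics apply), "R" (3x3) and "t" (3): a world point X has camera coordinates R X + t. Camera axes: x right, y down, z forward; pixel columns grow to the right and rows downward; lengths in mm; the calibration is good to about 2 mm. A picture is of the moment at which its call begins.
- ctrl.finish_job(): hands the job in, once; it reports no verdict.
Trained networks look in a picture, given as the dict that the camera call returned (one of the last four; its "shot" number tells which), for a name from the list of things; names that differ only in an ending like _2 or _b are one class to them, and where a whole thing is asked for, a point or a joint stands for the part that bears it (a point fixed in the world has none). Each returns a list of dicts, best first, with "conf" (0 to 1); they miss things now and then, are a little off and sometimes report something else, mostly with a low value. They report only what shows in the picture. A call takes as long as a camera call. They do not tell look-alikes from the thing itself.
- ctrl.search_frame(query, picture): "extent" ([centre column, centre row, width, height] in pixels, round what is visible of it).
The state is a dict: "clock": time; "qpos": joint angles; "qd": joint speeds; "tau": joint torques, N m; "eef_pos": TCP position; "tool_rot": TCP orientation; "force": force on the tool from outside, world axes, zero at the start; "torque": the same for the moment, N m; "width": finger opening in mm.
Only numpy, scipy, OpenCV 4.12 (cv2) and the standard library are available. Lean on these libraries where they do the work, as an engineer would, in place of code of your own. Each camera call takes 0.05 s, during which the arm holds its last target. There are 200 camera calls.

## Working session

There is one attempt and no reset: what is moved stays moved. The work goes in short steps, Python scripts to look and compute and a shell command to move; the robot and the scene stay as the last step left them, time stands still between calls to the robot, and variables do not carry over. Pictures are saved under pics/ and viewed, about 8 in all and at most 12, crops included, and the job is handed in when it is done.

```bash
mkdir -p pics; ls; cat > h.py <<'E'
import numpy as np, cv2
from cell import ctrl
def cloud(p):
    K=p["camera_matrix"];d=p["depth"];h,w=d.shape
    v,u=np.mgrid[:h,:w].astype(np.float64)
    n=cv2.undistortPoints(np.stack([u.ravel(),v.ravel()],1)[:,None],np.array(K,float),np.array([p["k1"],0,0,0.])).reshape(h,w,2)
    c=np.dstack([n*d[...,None],d])
    W=(c-np.array(p["t"]).ravel())@np.array(p["R"])
    W[d==0]=np.nan
    return W
def save(p,n,s=1.4,crop=None):
    im=p["color"][...,::-1]
    if crop: a,b,c,e=crop; im=im[b:e,a:c]
    cv2.imwrite("pics/"+n,cv2.resize(im,None,fx=s,fy=s,interpolation=cv2.INTER_CUBIC))
E
python3 - <<'E'
from h import *
s=ctrl.read_state();print(s)
for c in("top","scene"):
    p=ctrl.get_image(c);save(p,c+"0.png");W=cloud(p)
    np.savez(c+"0.npz",W=W,c=p["color"])
    for q in("rack_center","stand_seat","hook_a_catch","mat","paperweight_mid","loupe_mid","driver","case"):
        for r in ctrl.search_frame(q,p):
            e=r["extent"];x=W[int(min(419,max(0,e[1]))),int(min(559,max(0,e[0])))]
            print(c,q,round(r["conf"],2),np.round(e),np.round(x))
E
```

```text
pics
{'clock': 0.0, 'qpos': array([ 1.04219835,  0.62934803,  0.03842961,  1.51838996, -0.02702444,
        0.99629861, -0.02001221]), 'qd': array([-4.53707702e-05,  1.62195039e-03, -1.89903134e-05,  5.32052707e-04,
       -5.50523542e-04,  9.35479810e-04,  1.02840737e-03]), 'tau': array([-1.18080050e-03, -5.63411522e+01,  1.22576449e+00, -1.93452805e+01,
        1.10262146e-02,  1.03773444e-02, -7.67516781e-06]), 'eef_pos': array([ 289.94807195, -581.03426948,  230.38060597]), 'tool_rot': array([-3.13966601e+00, -1.66991286e-06,  4.62781957e-01]), 'force': array([ 0.20970915, -0.40692492,  0.0498001 ]), 'torque': array([-0.02360664, -0.01980742,  0.01280804]), 'width': 85.38768231470787}
top stand_seat 0.9 [376. 240.  67.  49.] [ 320. -160.   35.]
top stand_seat 0.87 [237. 268.  70.  50.] [239. 247.  27.]
top stand_seat 0.78 [383. 175.  66.  39.] [ 519. -191.   28.]
top stand_seat 0.57 [453. 284.  72.  41.] [ 191. -385.   32.]
top hook_a_catch 0.64 [356. 231.   5.   8.] [349. -99.  49.]
top hook_a_catch 0.38 [433. 277.   6.   9.] [ 216. -311.   76.]
top mat 0.8 [254. 189.  75.  54.]
[... 411 characters left out ...]
 45.] [ 199. -380.   28.]
scene stand_seat 0.65 [353. 206.  56.  59.] [258. 258.  24.]
scene stand_seat 0.61 [241. 151.  48.  51.] [ 330. -155.   34.]
scene stand_seat 0.44 [201. 187.  11.  10.] [ 527. -129.   46.]
scene hook_a_catch 0.6 [202. 188.  10.  11.] [ 531. -120.   46.]
scene hook_a_catch 0.57 [245. 159.  12.   8.] [ 358. -107.   56.]
scene hook_a_catch 0.44 [364. 215.   9.   5.] [272. 310.  44.]
scene mat 0.57 [290. 245.  81.  74.] [505. 221.  50.]
scene paperweight_mid 0.79 [227. 275.  25.  33.] [701. 163.  55.]
scene loupe_mid 0.71 [202. 238.  41.  33.] [650.   5.  23.]
scene driver 0.79 [202. 240.  46.  40.] [652.   7.  22.]
scene case 0.74 [414. 327. 151. 164.] [585. 640. 241.]
```

View pics/top0.png

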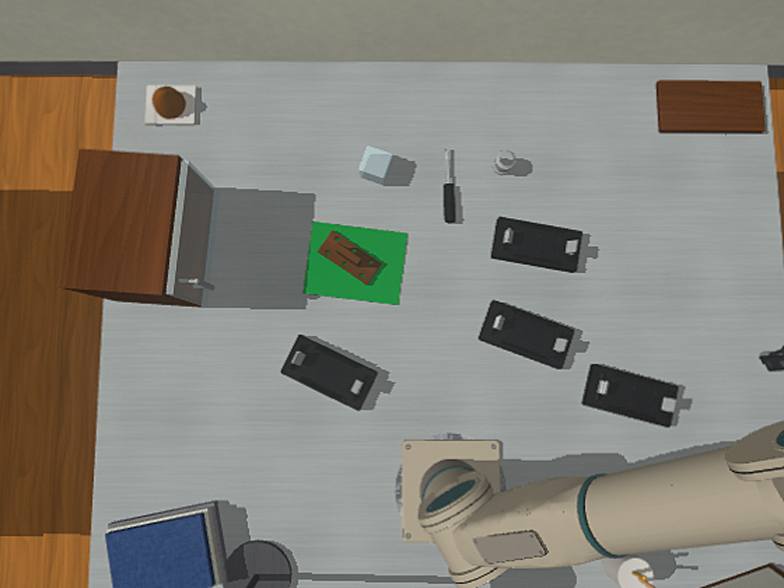

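View pics/scene0.png

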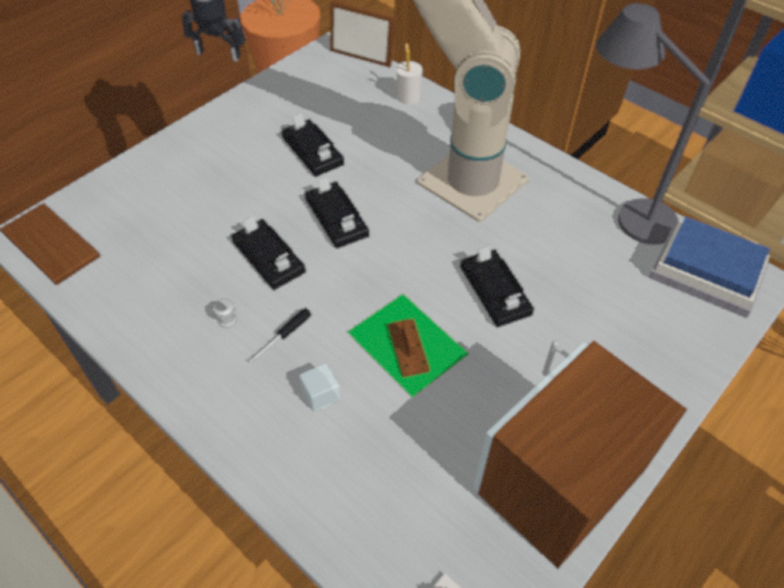

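The top view shows the rack on the mat at about (350,257) in the enlarged picture. The farthest of the four stands is at (538,244), about 554 mm from the base. Next I'll fit both poses.

```bash
cat > fit.py <<'E'
from h import *
def fit(W,col,kind):
    c=col.astype(int); hsv=cv2.cvtColor(col,cv2.COLOR_RGB2HSV).astype(int)
    X,Y,Z=W[...,0],W[...,1],W[...,2]
    if kind=="rack": m=(abs(X-490)<110)&(abs(Y-215)<120)&((hsv[...,0]<18)|(hsv[...,0]>172))&(hsv[...,1]>90)
    else: m=(abs(X-520)<110)&(abs(Y+185)<130)&(c.max(2)<60)&(Z>15)
    n,l,st,ce=cv2.connectedComponentsWithStats(m.astype(np.uint8)); k=1+np.argmax(st[1:,4]); m=l==k
    return m
def rect(P):
    r=cv2.minAreaRect(P.astype(np.float32)[:,:2]);b=cv2.boxPoints(r);e=[b[1]-b[0],b[2]-b[1]]
    L=max(e,key=np.linalg.norm);return np.round(r[0],1),np.round(r[1],1),round(float(np.degrees(np.arctan2(L[1],L[0])))%180,1)
def planar(p_uv,p,z):
    K=np.array(p["camera_matrix"],float);n=cv2.undistortPoints(p_uv[:,None].astype(float),K,np.array([p["k1"],0,0,0.])).reshape(-1,2)
    R=np.array(p["R"]);t=np.array(p["t"]).ravel();o=-R.T@t;d=np.c_[n,np.ones(len(n))]@R
    return o+d*((z-o[2])/d[:,2])[:,None]
E
python3 - <<'E'
from fit import *
for cam in("top","scene"):
    p=ctrl.get_image(cam);W=cloud(p);R=np.array(p["R"]);print(cam,"pos",np.round(-R.T@np.array(p["t"]).ravel()),"f",p["camera_matrix"][0][0])
    dk=W[(abs(W[...,0]-600)<30)&(abs(W[...,1]+60)<30)];print(" desk z",np.nanmedian(dk[:,2]),np.nanstd(dk[:,2]))
    for k,zt in(("rack",15),("stand",30)):
        m=fit(W,p["color"],k);P=W[m];P=P[~np.isnan(P[:,0])]
        print(k,len(P),"z pct",np.round(np.percentile(P[:,2],[2,25,50,75,98]),1),"rect",rect(P))
        uv=np.argwhere(m)[:,::-1]
        Q=planar(uv,p,zt);print("  planar",rect(Q),"mean",np.round(Q.mean(0),1))
        if k=="rack":
            T=P[P[:,2]>45];print("  ribtop",len(T),T.mean(0).round(1) if len(T)else"",rect(T) if len(T)>3 else "")
        a,b=uv.min(0)-12;c,e=uv.max(0)+12
        save(p,f"{cam}_{k}.png",4,(a,b,c,e)); print("  crop",a,b,c,e)
ims=[cv2.resize(cv2.imread(f"pics/{c}_{k}.png"),(380,290)) for k in("rack","stand") for c in("top","scene")]
cv2.imwrite("pics/m1.png",np.vstack([np.hstack(ims[:2]),np.hstack(ims[2:])]))
E
```

```text
top pos [ 257.  127. 1381.] f 456.46761955112447
 desk z 0.8260401488124897 2.833669322428547Traceback (most recent call last):
  File "<stdin>", line 7, in <module>
  File "fit.py", line 10, in rect
    r=cv2.minAreaRect(P.astype(np.float32)[:,:2]);b=cv2.boxPoints(r);e=[b[1]-b[0],b[2]-b[1]]
cv2.error: OpenCV(4.12.0) /io/opencv/modules/imgproc/src/convhull.cpp:143: error: (-215:Assertion failed) total >= 0 && (depth == CV_32F || depth == CV_32S) in function 'convexHull'
```

```bash
sed -i 's/P.astype(np.float32)\[:,:2\]/np.ascontiguousarray(P[:,:2],np.float32)/' fit.py
python3 - <<'E'
from fit import *
for cam in("top","scene"):
    p=ctrl.get_image(cam);W=cloud(p);R=np.array(p["R"]);print(cam,"pos",np.round(-R.T@np.array(p["t"]).ravel()))
    for k,zt in(("rack",15),("stand",30)):
        m=fit(W,p["color"],k);P=W[m];P=P[~np.isnan(P[:,0])]
        print(k,len(P),"z pct",np.round(np.percentile(P[:,2],[2,25,50,75,98]),1),"rect",rect(P))
        uv=np.argwhere(m)[:,::-1]
        Q=planar(uv,p,zt);print("  planar",rect(Q),"mean",np.round(Q.mean(0),1))
        if k=="rack":
            T=P[P[:,2]>45];print("  ribtop",len(T),T.mean(0).round(1) if len(T)else"",rect(T) if len(T)>3 else "")
        a,b=uv.min(0)-12;c,e=uv.max(0)+12
        save(p,f"{cam}_{k}.png",4,(a,b,c,e)); print("  crop",a,b,c,e)
ims=[cv2.resize(cv2.imread(f"pics/{c}_{k}.png"),(380,290)) for k in("rack","stand") for c in("top","scene")]
cv2.imwrite("pics/m1.png",np.vstack([np.hstack(ims[:2]),np.hstack(ims[2:])]))
E
```

```text
top pos [ 257.  127. 1381.]
rack 680 z pct [ 9.  14.1 16.5 19.8 62.9] rect (array([492.5, 213.2]), array([129.5,  54.9]), 55.4)
  planar (array([492.5, 213.5]), array([128.2,  55.1]), 55.6) mean [492.5 214.2  15. ]
  ribtop 113 [492.2 212.9  59.4] (array([492.1, 212.2]), array([58.7, 16.1]), 55.7)
  crop 215 153 283 214
stand 1661 z pct [20.8 28.7 31.1 33.8 45.8] rect (array([ 519.3, -193.2]), array([184.6,  91.2]), 79.8)
  planar (array([ 518.3, -191.2]), array([184.6,  93. ]), 79.6) mean [ 517.8 -190.5   30. ]
  crop 339 143 427 206
scene pos [1127.  737. 1251.]
rack 642 z pct [ 8.6 14.2 16.7 26.8 63.7] rect (array([492.7, 215.8]), array([132. ,  51.8]), 55.0)
  planar (array([493.3, 216.6]), array([130.3,  51.7]), 55.8) mean [494.4 219.   15. ]
  ribtop 125 [495.2 218.4  58.5] (array([492.7, 216. ]), array([61.8, 16.9]), 55.2)
  crop 267 217 317 279
stand 1090 z pct [17.5 28.4 30.8 33.6 43.7] rect (array([ 523.5, -186.5]), array([183.4,  87.3]), 79.8)
  planar (array([ 524.9, -181.9]), array([192.7,  91.5]), 79.7) mean [ 527.5 -181.7   30. ]
  crop 154 145 228 217
```

View pics/m1.png

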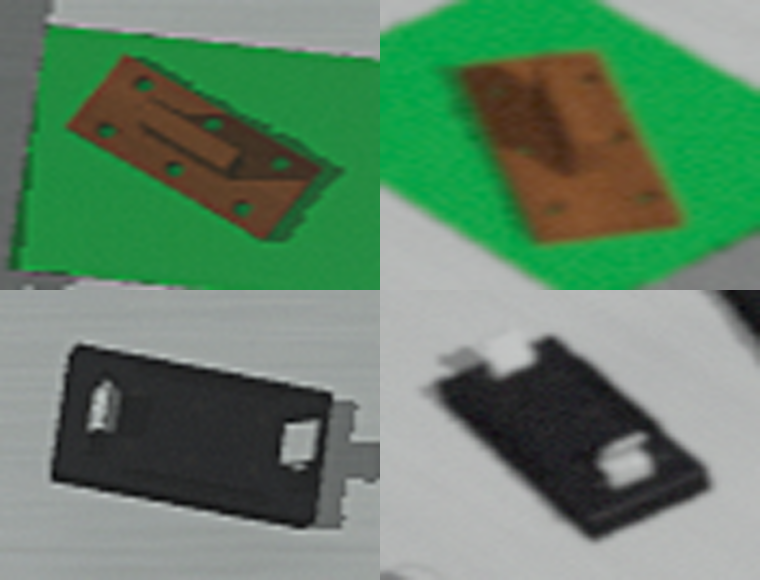

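The crops show the rack clear on the mat, and the stand clear with both hooks. I'll fit model silhouettes in each camera, which gives relative poses that agree within that camera.

```bash
cat > sil.py <<'E'
from fit import *
from scipy.optimize import minimize
def box(x,y,z0,z1,a=0): return np.array([[a*0+i*x/2,j*y/2,z] for i in(-1,1) for j in(-1,1) for z in(z0,z1)],float)
RACK=[box(56,130,-28.5,-16.5),box(16,60,-16.5,28.5)]
STAND=[box(90,186,-30,0),box(74,150,0,13)]
S=4
def render(parts,pose,p,z,org):
    x,y,a=pose;c,s=np.cos(a),np.sin(a);Rz=np.array([[c,-s,0],[s,c,0],[0,0,1]])
    im=np.zeros((100*S,100*S),np.uint8)
    for b in parts:
        X=b@Rz.T+[x,y,z]; R=np.array(p["R"]);t=np.array(p["t"]).ravel()
        uv,_=cv2.projectPoints(X,cv2.Rodrigues(R)[0],t,np.array(p["camera_matrix"],float),np.array([p["k1"],0,0,0.]))
        uv=(uv.reshape(-1,2)-org+.5)*S
        h=cv2.convexHull(uv.astype(np.float32)); cv2.fillPoly(im,[np.round(h*16).astype(np.int32)],1,shift=4)
    return cv2.resize(im.astype(np.float32),(100,100),interpolation=cv2.INTER_AREA)
def silfit(p,mask,parts,z,x0):
    uv=np.argwhere(mask)[:,::-1];org=(uv.min(0)+uv.max(0))//2-50
    M=mask[org[1]:org[1]+100,org[0]:org[0]+100].astype(np.float32)
    f=lambda q:np.abs(render(parts,(q[0],q[1],q[2]/100),p,z,org)-M).sum()
    q0=np.array([x0[0],x0[1],x0[2]*100.])
    r=minimize(f,q0,method="Nelder-Mead",options=dict(initial_simplex=q0+np.array([[0,0,0],[8,0,0],[0,8,0],[0,0,5]]),xatol=.05,fatol=.1))
    return np.round([r.x[0],r.x[1],np.degrees(r.x[2]/100)],2),round(r.fun,1),int(M.sum())
def standmask(p,W):
    c=p["color"].astype(int);m=(abs(W[...,0]-520)<85)&(abs(W[...,1]+190)<125)&(c.max(2)<75)
    n,l,st,ce=cv2.connectedComponentsWithStats(m.astype(np.uint8));m=(l==1+np.argmax(st[1:,4])).astype(np.uint8)
    h=cv2.convexHull(np.argwhere(m)[:,::-1].astype(np.int32));return cv2.fillPoly(m.copy(),[h],1)>0
def rackmask(p,W):
    m=fit(W,p["color"],"rack");return cv2.morphologyEx(m.astype(np.uint8),cv2.MORPH_CLOSE,np.ones((5,5)))>0
E
python3 - <<'E'
from sil import *
for cam in("top","scene"):
    p=ctrl.get_image(cam);W=cloud(p)
    print(cam,"rack",silfit(p,rackmask(p,W),RACK,31.5,(492.6,214,.967)))
    print(cam,"stand",silfit(p,standmask(p,W),STAND,30,(520,-190,-.18+np.pi/2-np.pi/2+0) if 0 else (520,-190,np.radians(79.7)-np.pi/2)) if 0 else silfit(p,standmask(p,W),STAND,30,(520,-190,np.radians(-10.3))))
E
```

```text
top rack (array([506.6 , 181.73,  69.7 ]), np.float64(864.2), 755)
top stand (array([ 521.08, -193.16,   -9.82]), np.float64(50.9), 1952)
scene rack (array([485.99, 211.61, -33.78]), np.float64(141.0), 655)
scene stand (array([ 518.74, -191.77,  -10.63]), np.float64(148.2), 1378)
```

```bash
python3 - <<'E'
from sil import *
out=[]
for cam in("top","scene"):
    p=ctrl.get_image(cam);W=cloud(p)
    for n,mk,parts,z,x0 in(("rack",rackmask(p,W),RACK,31.5,(492.6,214,-.604)),("stand",standmask(p,W),STAND,30,(520,-190,-.18))):
        r=silfit(p,mk,parts,z,x0);print(cam,n,r)
        uv=np.argwhere(mk)[:,::-1];org=(uv.min(0)+uv.max(0))//2-50
        im=p["color"][org[1]:org[1]+100,org[0]:org[0]+100,::-1].copy();im=cv2.resize(im,(380,290))
        cm=cv2.resize(mk[org[1]:org[1]+100,org[0]:org[0]+100].astype(np.uint8),(380,290))
        rm=(cv2.resize(render(parts,(r[0][0],r[0][1],np.radians(r[0][2])),p,z,org),(380,290))>.5).astype(np.uint8)
        for m_,co in((cm,(0,255,255)),(rm,(255,0,255))): cv2.drawContours(im,cv2.findContours(m_,0,2)[0],-1,co,1)
        out.append(im)
cv2.imwrite("pics/m2.png",np.vstack([np.hstack(out[:2]),np.hstack(out[2:])]))
E
```

```text
top rack (array([492.87, 214.01, -34.76]), np.float64(57.9), 757)
top stand (array([ 521.15, -192.73,  -10.21]), np.float64(51.4), 1952)
scene rack (array([490.76, 211.28, -34.14]), np.float64(128.5), 657)
scene stand (array([ 518.67, -191.1 ,  -10.93]), np.float64(150.1), 1380)
```

View pics/m2.png

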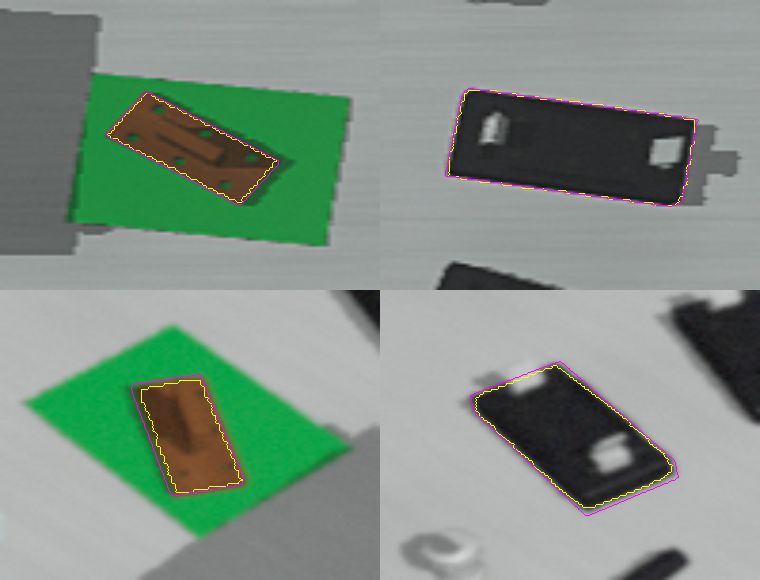

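The silhouette fits match the outlines. Rack is at about (492.5, 213.5) with yaw -34.6°, and the stand seat at about (520.5, -192.5) with yaw -10.4°. First I'll turn the tool by 28.9°, then travel.

```bash
cat > togo.py <<'E'
import sys,numpy as np
from scipy.spatial.transform import Rotation as Ro
from cell import ctrl
# args: x y z yawdeg (tool pointing straight down)
x,y,z,a=map(float,sys.argv[1:5]);s=ctrl.read_state()
R=Ro.from_euler("xyz",s["tool_rot"]);T=Ro.from_euler("xyz",[np.pi,0,np.radians(a)])
print("t %.2f"%s["clock"],"pos",np.round(s["eef_pos"],1),"yaw %.2f"%np.degrees(s["tool_rot"][2]),"F",np.round(s["force"],1),"w %.1f"%s["width"])
print("shift units",np.round(R.inv().apply(np.array([x,y,z])-s["eef_pos"])/30,3),"turn units",np.round(np.degrees((R.inv()*T).as_rotvec())/6,3))
E
python3 -m crank '[[[0,0,0,0,0,-0.97],[0,0,0,0,0,-0.97],[0,0,0,0,0,-0.97],[0,0,0,0,0,-0.97],[0,0,0,0,0,-0.97]]]' -1
python3 togo.py 492.5 213.5 150 55.4; python3 togo.py 530 -160 150 55.4
```

```text
clock: 1.67
eef_pos: [290.4, -581.5, 231.3]
tool_rot: [-3.141, 0.001, 0.992]
force: [0.8, 0.1, -0.3]
width: 85.5
t 1.67 pos [ 290.4 -581.5  231.3] yaw 56.84 F [ 0.8  0.1 -0.3] w 85.5
shift units [25.872 -8.856  2.69 ] turn units [-0.004  0.009  0.24 ]
t 1.67 pos [ 290.4 -581.5  231.3] yaw 56.84 F [ 0.8  0.1 -0.3] w 85.5
shift units [16.133 -1.     2.696] turn units [-0.004  0.009  0.24 ]
```

```bash

python3 -m crank '[[[1,-0.05,0.1,0,0,0.24],[1,-0.05,0.1,0,0,0],[1,-0.05,0.1,0,0,0],[1,-0.05,0.1,0,0,0],[1,-0.05,0.1,0,0,0],[1,-0.05,0.1,0,0,0],[1,-0.05,0.1,0,0,0],[1,-0.05,0.1,0,0,0],[1,-0.05,0.1,0,0,0],[1,-0.05,0.1,0,0,0],[1,-0.05,0.1,0,0,0],[1,-0.05,0.1,0,0,0]]]' >/dev/null
python3 -m crank '[[[1,-0.1,0.1,0,0,0],[1,-0.1,0.1,0,0,0],[1,-0.1,0.1,0,0,0],[1,-0.1,0.1,0,0,0],[0.9,-0.8,0.1,0,0,0],[0.9,-0.8,0.1,0,0,0],[0.9,-0.8,0.1,0,0,0],[0.9,-0.8,0.1,0,0,0],[0.9,-0.8,0.1,0,0,0],[0.9,-0.8,0.1,0,0,0],[0.9,-0.8,0.1,0,0,0]]]' >/dev/null
python3 togo.py 492.5 213.5 100 55.4
```

```text
t 3.58 pos [523.2  96.  155. ] yaw 54.22 F [0.4 0.5 0.7] w 85.7
shift units [ 2.586 -3.151  1.769] turn units [ 0.167  0.041 -0.197]
```

```bash

python3 -m crank '[[[0.65,-0.79,0.44,0.08,0.02,-0.1],[0.65,-0.79,0.44,0.08,0.02,-0.1],[0.65,-0.79,0.44,0,0,0],[0.65,-0.79,0.44,0,0,0],[0,0,0,0,0,0]]]' >/dev/null
python3 togo.py 492.5 213.5 21 55.4
```

```text
t 4.00 pos [488.7 231.5 100.8] yaw 56.18 F [-0.   0.5  0.5] w 85.6
shift units [-0.454  0.437  2.656] turn units [ 0.002 -0.097  0.13 ]
```

```bash

python3 -m crank '[[[0,0,0,0,0,0],[0,0,0,0,0,0]]]' >/dev/null; python3 togo.py 492.5 213.5 100 55.4
python3 - <<'E'
from h import *
p=ctrl.get_image("scene");save(p,"s1.png",3,(190,140,400,330))
E
```

```text
t 4.17 pos [487.6 233.8 100.2] yaw 56.47 F [-0.3 -0.1  0.8] w 85.2
shift units [-0.473  0.508  0.001] turn units [-0.008 -0.091  0.179]
```

View pics/s1.png

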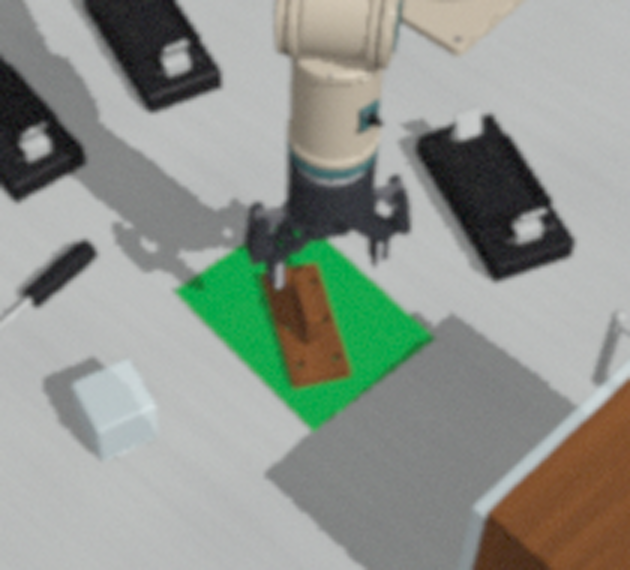

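The open fingers straddle the rack at about (320,240) in the crop, with nothing close by. I'll correct the offset and then descend.

```bash

python3 -m crank '[[[-0.47,0.51,0,0,-0.09,0.18],[0,0,0,0,0,0],[0,0,0,0,0,0]]]' >/dev/null; python3 togo.py 492.5 213.5 100 55.4
python3 -m crank '[[[0,0,0.8,0,0,0],[0,0,0.8,0,0,0],[0,0,0,0,0,0],[0,0,0,0,0,0]]]' >/dev/null; python3 togo.py 492.5 213.5 21 55.4
```

```text
t 4.47 pos [495.2 209.2 101.6] yaw 55.02 F [-0.1  1.1 -0.9] w 85.3
shift units [ 0.065 -0.157  0.052] turn units [ 0.02  -0.01  -0.063]
t 4.80 pos [500.  205.5  55.5] yaw 54.55 F [-0.7  1.4  0.5] w 85.8
shift units [ 0.063 -0.367  1.148] turn units [ 0.071 -0.06  -0.142]
```

```bash

python3 -m crank '[[[0.06,-0.37,0.1,0.07,-0.06,-0.1],[0,0,0,0,0,0]]]' >/dev/null; python3 togo.py 492.5 213.5 21 55.4
python3 togo.py 492.5 213.5 21 55.4
python3 -m crank '[[[0,0,0,0,0,0]]]' >/dev/null; python3 togo.py 492.5 213.5 21 55.4
```

```text
t 4.97 pos [492.3 213.4  53.8] yaw 55.08 F [-0.6  0.8  0.7] w 85.4
shift units [0.005 0.003 1.093] turn units [ 0.002 -0.005 -0.054]
t 4.97 pos [492.3 213.4  53.8] yaw 55.08 F [-0.6  0.8  0.7] w 85.4
shift units [0.005 0.003 1.093] turn units [ 0.002 -0.005 -0.054]
t 5.05 pos [492.7 213.8  54.7] yaw 55.10 F [0.6 0.2 0.5] w 85.5
shift units [-0.013  0.     1.122] turn units [ 0.008 -0.015 -0.05 ]
```

```bash

python3 -m crank '[[[0,0,0.55,0,0,-0.05],[0,0,0.4,0,0,0]]]' >/dev/null; python3 togo.py 492.5 213.5 21 55.4
python3 -m crank '[[[0,0,0,0,0,0]]]' >/dev/null; python3 togo.py 492.5 213.5 21 55.4
```

```text
t 5.22 pos [495.2 216.1  29.4] yaw 55.49 F [-0.8 -0.2  0.4] w 84.9
shift units [-0.126 -0.025  0.279] turn units [ 0.041 -0.084  0.014]
t 5.30 pos [494.5 216.1  28.3] yaw 55.51 F [-0.3 -0.6  0.6] w 85.2
shift units [-0.112 -0.006  0.244] turn units [ 0.033 -0.071  0.019]
```

```bash

python3 -m crank '[[[-0.11,0,0.24,0.03,-0.07,0.02],[0,0,0,0,0,0]]]' >/dev/null; python3 togo.py 492.5 213.5 21 55.4
python3 -m crank '[[[0,0,0,0,0,0],[0,0,0,0,0,0],[0,0,0,0,0,0],[0,0,0,0,0,0],[0,0,0,0,0,0],[0,0,0,0,0,0],[0,0,0,0,0,0],[0,0,0,0,0,0]]]' 1; python3 togo.py 492.5 213.5 21 55.4
```

```text
t 5.47 pos [492.6 213.5  21.1] yaw 55.39 F [ 0.2  1.  -0.7] w 85.6
shift units [-0.003 -0.003  0.003] turn units [ 0.001  0.002 -0.001]
clock: 6.13
eef_pos: [493.4, 213.6, 22.5]
tool_rot: [3.141, -0.001, 0.966]
force: [-0.2, 0.9, -2.9]
width: 15.7
t 6.13 pos [493.4 213.6  22.5] yaw 55.36 F [-0.2  0.9 -2.9] w 15.7
shift units [-0.021 -0.021  0.051] turn units [ 0.01  -0.011 -0.006]
```

Gripped at 15.7 mm, which matches the 16 mm rib. Now lifting.

```bash

python3 -m crank '[[[0,0,-0.4,0,0,0],[0,0,-0.8,0,0,0],[0,0,-0.8,0,0,0],[0,0,-0.8,0,0,0],[0,0,-0.8,0,0,0],[0,0,0,0,0,0]]]' >/dev/null; python3 togo.py 520.5 -192.5 150 79.6
```

```text
t 6.63 pos [490.7 212.4 135.7] yaw 55.38 F [ 1.3  0.4 -2. ] w 15.5
shift units [-10.543   8.485  -0.443] turn units [-0.033  0.045 -4.037]
```

```bash

python3 -m crank '[[[-0.4,0.33,-0.2,0,0,0],[-0.8,0.65,-0.1,0,0,0],[-0.8,0.65,-0.1,0,0,0],[-0.8,0.65,0,0,0,0],[-0.8,0.65,0,0,0,0],[-0.8,0.65,0,0,0,0],[-0.8,0.65,0,0,0,0],[-0.8,0.65,0,0,0,0],[-0.8,0.65,0,0,0,0],[-0.8,0.65,0,0,0,0],[-0.8,0.65,0,0,0,0],[-0.4,0.33,0,0,0,0]]]' >/dev/null; python3 togo.py 520.5 -192.5 150 79.6
python3 -m crank '[[[0,0,0,0,0,-0.8],[0,0,0,0,0,-0.8],[0,0,0,0,0,-0.8],[0,0,0,0,0,-0.8],[0,0,0,0,0,-0.4],[0,0,0,0,0,0]]]' >/dev/null; python3 togo.py 520.5 -192.5 150 79.6
```

```text
t 7.63 pos [ 516.6 -134.2  149.4] yaw 56.21 F [ 0.1 -0.2 -2.9] w 15.0
shift units [-1.543  1.189 -0.027] turn units [-0.057 -0.007 -3.898]
t 8.13 pos [ 511.9 -143.9  147.7] yaw 78.03 F [-0.9 -0.6 -1.9] w 15.5
shift units [-1.526  0.617 -0.08 ] turn units [-0.107  0.03  -0.261]
```

```bash

python3 -m crank '[[[-0.5,0.2,0.3,-0.1,0,-0.25],[-0.5,0.2,0.3,0,0,0],[-0.5,0.2,0.2,0,0,0],[0,0,0,0,0,0],[0,0,0,0,0,0]]]' >/dev/null; python3 togo.py 520.5 -192.5 120 79.6
```

```text
t 8.55 pos [ 520.2 -194.6  121.5] yaw 79.24 F [ 0.4  0.9 -2.2] w 15.2
shift units [ 0.069 -0.004  0.051] turn units [-0.03   0.028 -0.059]
```

```bash

python3 -m crank '[[[0.05,0,0.05,-0.03,0.03,-0.06],[0,0,0,0,0,0]]]' >/dev/null; python3 togo.py 520.5 -192.5 120 79.6
python3 - <<'E'
from h import *
a=ctrl.get_image("top");b=ctrl.get_image("scene")
f=lambda p,c:cv2.resize(p["color"][c[1]:c[3],c[0]:c[2],::-1],(400,400),interpolation=cv2.INTER_CUBIC)
cv2.imwrite("pics/m3.png",np.hstack([f(a,(330,125,430,225)),f(b,(140,120,240,220))]))
E
```

```text
t 8.72 pos [ 520.3 -193.6  119.4] yaw 79.48 F [ 0.1 -0.  -1.8] w 15.2
shift units [ 0.039  0.    -0.019] turn units [-0.008 -0.005 -0.019]
```

View pics/m3.png

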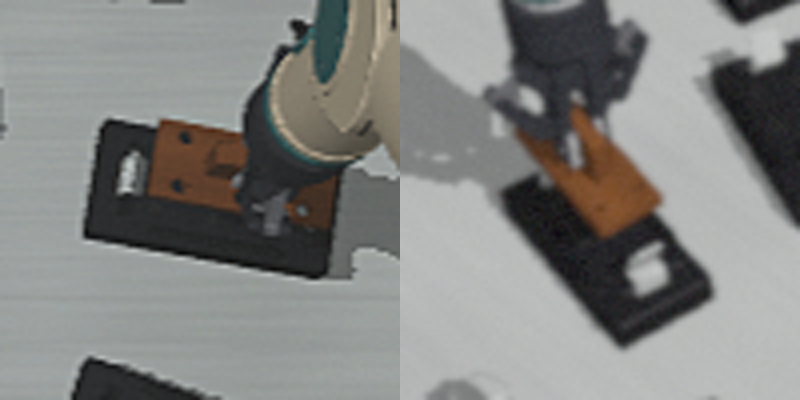

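The left half of the picture shows the held rack above the stand, partly hidden by the gripper. I'll fit its pose from the pixels that aren't hidden.

```bash
cat > held.py <<'E'
from sil import *
import sys
dz=9.0
def held(p,W,z,x0):
    col=p["color"];hsv=cv2.cvtColor(col,cv2.COLOR_RGB2HSV).astype(int)
    B=((hsv[...,0]<18)|(hsv[...,0]>172))&(hsv[...,1]>110)&(abs(W[...,0]-x0[0])<130)&(abs(W[...,1]-x0[1])<130)&(W[...,2]>z-45)&(W[...,2]<z+45)
    B=cv2.morphologyEx(B.astype(np.uint8),cv2.MORPH_CLOSE,np.ones((3,3)))
    n,l,st,_=cv2.connectedComponentsWithStats(B); B=np.isin(l,[i for i in range(1,n) if st[i,4]>8])
    occ=(~B)&((W[...,2]>z-8)|np.isnan(W[...,2])); occ=(cv2.dilate(occ.astype(np.uint8),np.ones((5,5)))>0)&~B
    uv=np.argwhere(B)[:,::-1];org=(uv.min(0)+uv.max(0))//2-50
    cut=lambda a:a[org[1]:org[1]+100,org[0]:org[0]+100]
    M=cut(B).astype(np.float32);w=~cut(occ)
    f=lambda q:(np.abs(render(RACK,(q[0],q[1],q[2]/100),p,z,org)-M)*w).sum()
    best=None
    for d in([8,8,5],[-8,-8,-5],[6,-6,5]):
        q0=np.array([x0[0],x0[1],x0[2]*100.])
        r=minimize(f,q0,method="Nelder-Mead",options=dict(initial_simplex=q0+np.vstack([np.zeros(3),np.diag(d)]),xatol=.05,fatol=.1))
        if best is None or r.fun<best.fun:best=r
    x=best.x;return np.round([x[0],x[1],np.degrees(x[2]/100)],2),round(best.fun,1),int(M.sum())
if __name__=="__main__":
    s=ctrl.read_state();e=s["eef_pos"];print("tcp",np.round(e,1),"rackyaw",round(np.degrees(s["tool_rot"][2])-90,2))
    for cam in("top","scene"):
        p=ctrl.get_image(cam);W=cloud(p)
        print(cam,held(p,W,e[2]+dz,(e[0],e[1],s["tool_rot"][2]-np.pi/2)))
E
python3 held.py
```

```text
tcp [ 520.6 -193.6  119.8] rackyaw -10.49
top (array([ 523.28, -195.35,   -9.82]), np.float64(65.1), 458)
scene (array([ 518.63, -195.71,  -14.53]), np.float64(30.2), 440)
```

```bash

python3 -m crank '[[[0.05,0,0.35,0,0,0],[0,0,0.35,0,0,0],[0,0,0,0,0,0],[0,0,0,0,0,0]]]' >/dev/null; python3 togo.py 520.5 -192 95 79.6
python3 held.py
```

```text
t 9.25 pos [ 521.7 -190.7   97.4] yaw 79.64 F [ 0.5 -0.5 -2.3] w 15.4
shift units [-0.051 -0.03   0.081] turn units [ 0.014 -0.003  0.006]
tcp [ 521.7 -190.7   97.4] rackyaw -10.36
top (array([ 525.1 , -192.53,   -9.94]), np.float64(50.3), 448)
scene (array([ 520.61, -192.6 ,  -12.17]), np.float64(25.4), 445)
```

```bash

python3 -m crank '[[[0.02,-0.05,0.05,0,0,0],[0,0,0,0,0,0]]]' >/dev/null; python3 togo.py 520 -190.3 95 79.6
python3 - <<'E'
import held as H
from h import *
s=ctrl.read_state();e=s["eef_pos"];yaw=s["tool_rot"][2]-np.pi/2
om=H.minimize
def fixed(f,q0,**k):
    r=om(lambda q:f([q[0],q[1],yaw*100]),q0[:2],method="Nelder-Mead",options=dict(initial_simplex=q0[:2]+np.array([[0,0],[6,0],[0,6.]])))
    r.x=np.r_[r.x,yaw*100];return r
H.minimize=fixed
ps=[ctrl.get_image(c) for c in("top","scene")]
for dz in(5,9,13):
    for p in ps: print(dz,H.held(p,cloud(p),e[2]+dz,(e[0],e[1],yaw)))
save(ps[1],"s2.png",6,(145,130,235,225))
W=cloud(ps[0]);K=(abs(W[...,0]-522)<60)&(abs(W[...,1]+192)<80)
c=ps[0]["color"].astype(int);b=(c[...,0]-c[...,2]>40)&K
print("brown z",np.round(np.percentile(W[b][:,2],[10,30,50,70,90]),1))
E
```

```text
t 9.52 pos [ 520.3 -189.9   96.2] yaw 79.62 F [-0.2  0.3 -0.9] w 15.3
shift units [-0.014 -0.007  0.039] turn units [ 0.016 -0.002  0.004]
5 (array([ 524.22, -193.62,  -10.38]), np.float64(36.4), 451)
5 (array([ 518.16, -195.18,  -10.38]), np.float64(22.4), 449)
9 (array([ 523.41, -192.41,  -10.38]), np.float64(41.7), 452)
9 (array([ 520.36, -192.65,  -10.38]), np.float64(28.6), 449)
13 (array([ 522.53, -191.51,  -10.38]), np.float64(46.9), 452)
13 (array([ 522.59, -189.67,  -10.38]), np.float64(28.9), 449)
brown z [ 85.9  88.4  90.   91.8 129.9]
```

View pics/s2.png

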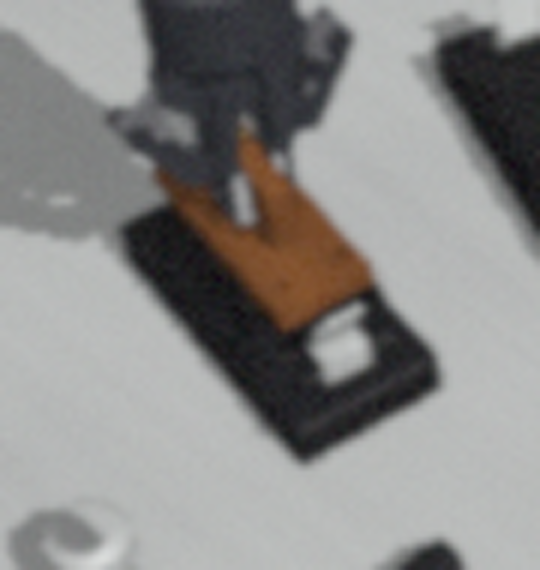

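The picture shows the plate's +y end just inside the hook at (340,320), lined up with the stand. A shift of about (-1.5, +0.5) mm follows from comparing the fits. I'll apply it and come down to just above the ramps.

```bash

python3 -m crank '[[[0.01,-0.05,0.2,0.01,0,0],[0,0,0.2,0,0,0],[0,0,0,0,0,0]]]' ; python3 togo.py 518.8 -189.5 80 79.6
```

```text
clock: 9.87
eef_pos: [520.0, -190.0, 84.2]
tool_rot: [3.138, 0.0, 1.389]
force: [-0.7, -0.3, -2.2]
width: 15.1
t 9.87 pos [ 520.  -190.    84.2] yaw 79.59 F [-0.7 -0.3 -2.2] w 15.1
shift units [ 0.01  -0.042  0.141] turn units [ 0.036  0.003 -0.001]
```

```bash

python3 -m crank '[[[0.01,-0.05,0.1,0.035,0,0],[0,0,0,0,0,0]]]'>/dev/null ; python3 togo.py 518.8 -189.5 80 79.6
python3 held.py
python3 -m crank '[[[0,0,0.15,0,0,0],[0,0,0.15,0,0,0],[0,0,0,0,0,0]]]'>/dev/null ; python3 togo.py 518.8 -189.5 49.5 79.6
```

```text
t 10.03 pos [ 518.1 -189.5   80.4] yaw 79.59 F [-0.2  0.2 -2.5] w 15.3
shift units [0.006 0.024 0.014] turn units [-0.011  0.004 -0.002]
tcp [ 518.1 -189.5   80.4] rackyaw -10.41
top (array([ 520.89, -191.95,   -9.75]), np.float64(36.4), 443)
scene (array([ 516.39, -197.16,  -11.55]), np.float64(31.2), 422)
t 10.38 pos [ 519.6 -190.9   72. ] yaw 79.54 F [-0.4 -1.6 -1.1] w 15.4
shift units [ 0.044 -0.036  0.751] turn units [ 0.026  0.017 -0.009]
```

```bash

python3 -m crank '[[[0.03,-0.02,0.2,0.02,0.01,0],[0,0,0.2,0,0,0]]]'>/dev/null ; python3 togo.py 519.3 -190 49.5 79.6
python3 -m crank '[[[0,0,0.2,0,0,0],[0,0,0.1,0,0,0]]]'>/dev/null ; python3 togo.py 519.3 -190 49.5 79.6
```

```text
t 10.55 pos [ 520.7 -191.    60.9] yaw 79.51 F [-0.3 -1.5  0.1] w 15.4
shift units [ 0.025 -0.053  0.381] turn units [ 0.042  0.017 -0.016]
t 10.72 pos [ 520.5 -190.8   50.4] yaw 79.51 F [ 0.   0.2 -2.8] w 15.4
shift units [ 0.019 -0.043  0.03 ] turn units [ 0.036  0.014 -0.015]
```

```bash
python3 -m crank '[[[0,0,0.1,0,0,0],[0,0,0.1,0,0,0]]]'>/dev/null ; python3 togo.py 519.3 -190 49.5 79.6
python3 - <<'E'
from h import *
a=ctrl.get_image("top");b=ctrl.get_image("scene")
f=lambda p,c:cv2.resize(p["color"][c[1]:c[3],c[0]:c[2],::-1],(400,400),interpolation=cv2.INTER_CUBIC)
cv2.imwrite("pics/m4.png",np.hstack([f(a,(340,135,430,215)),f(b,(150,130,230,220))]))
W=cloud(a);c=a["color"].astype(int);B=(c[...,0]-c[...,2]>40)&(abs(W[...,0]-522)<60)&(abs(W[...,1]+192)<80)
print("brown z",np.round(np.percentile(W[B][:,2],[10,30,50,70,90]),1))
E
```

```text
t 10.88 pos [ 520.5 -190.8   49.2] yaw 79.48 F [-11.2   1.8  47.5] w 14.9
shift units [ 0.017 -0.045 -0.01 ] turn units [ 0.034  0.031 -0.02 ]
brown z [39.6 41.8 43.7 45.9 85.8]
```

View pics/m4.png

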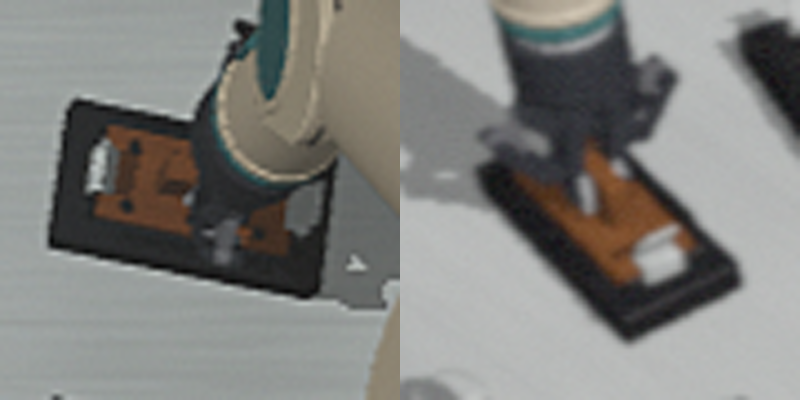

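The plate is between the stops with the +y hook over it at (660,255), and the force rose to 47 N at the home height, so it is on the seat. I'll ease off, open and retreat upward.

```bash
python3 -m crank '[[[0,0,-0.03,0,0,0],[0,0,0,0,0,0]]]'
python3 -m crank '[[[0,0,0,0,0,0],[0,0,0,0,0,0],[0,0,0,0,0,0],[0,0,0,0,0,0],[0,0,0,0,0,0],[0,0,0,0,0,0],[0,0,0,0,0,0],[0,0,0,0,0,0]]]' -1; python3 togo.py 520.5 -190.8 49.5 79.6
```

```text
clock: 11.15
eef_pos: [520.2, -190.0, 50.8]
tool_rot: [3.137, 0.003, 1.388]
force: [0.7, -0.3, -5.7]
width: 15.1
clock: 11.82
eef_pos: [520.6, -188.5, 49.1]
tool_rot: [3.139, 0.001, 1.389]
force: [0.8, -0.3, 0.2]
width: 84.9
t 11.82 pos [ 520.6 -188.5   49.1] yaw 79.58 F [ 0.8 -0.3  0.2] w 84.9
shift units [-0.076  0.012 -0.013] turn units [ 0.027  0.01  -0.004]
```

Now straight up, then sideways out of the cameras' view of the stand.

```bash
python3 -m crank '[[[0,0,-0.3,0,0,0],[0,0,-0.6,0,0,0],[0,0,-0.8,0,0,0],[0,0,-0.8,0,0,0],[0,0,-0.8,0,0,0],[0,0,-0.8,0,0,0],[-0.5,0,-0.5,0,0,0],[-1,0,0,0,0,0],[-1,0,0,0,0,0],[-1,0,0,0,0,0],[-1,0,0,0,0,0],[-1,0,0,0,0,0]]]'
python3 -m crank '[[[-1,0,0,0,0,0],[-1,0,0,0,0,0],[-1,0,0,0,0,0],[-0.5,0,0,0,0,0],[0,0,0,0,0,0],[0,0,0,0,0,0]]]' | tail -4
python3 - <<'E'
from sil import *
pp=[]
for cam in("top","scene"):
    p=ctrl.get_image(cam);W=cloud(p);pp.append(p);c=p["color"].astype(int)
    B=(c[...,0]-c[...,2]>35)&(abs(W[...,0]-520)<60)&(abs(W[...,1]+192)<80)
    P=W[B];low=P[P[:,2]<60]
    A=np.c_[low[:,:2]-low[:,:2].mean(0),np.ones(len(low))];k=np.linalg.lstsq(A,low[:,2],rcond=None)[0]
    T=P[P[:,2]>78]
    print(cam,"plate z %.1f"%np.median(low[:,2]),"tilt",np.round(k[:2],3),"ribtop",T.mean(0).round(1),len(T),"rect",rect(low))
    print(" stand",silfit(p,standmask(p,W)|B,STAND,30,(520,-192,-.18)))
f=lambda p,c:cv2.resize(p["color"][c[1]:c[3],c[0]:c[2],::-1],(400,400),interpolation=cv2.INTER_CUBIC)
cv2.imwrite("pics/m5.png",np.hstack([f(pp[0],(340,135,430,215)),f(pp[1],(150,130,230,220))]))
E
```

```text
clock: 12.82
eef_pos: [494.3, -346.3, 203.3]
tool_rot: [3.132, -0.002, 1.408]
force: [1.0, -0.8, 0.5]
width: 85.1
eef_pos: [470.5, -463.7, 207.6]
tool_rot: [3.13, 0.004, 1.396]
force: [1.1, 0.3, 0.7]
width: 85.6
top plate z 42.8 tilt [-0.012  0.003] ribtop [ 521.6 -188.6   87.7] 104 rect (array([ 521.8, -190.5]), array([127.8,  57.2]), 79.3)
 stand (array([ 521.01, -193.2 ,  -10.28]), np.float64(50.1), 1951)
scene plate z 42.3 tilt [0.023 0.003] ribtop [ 523.1 -184.6   85.9] 90 rect (array([ 517.8, -191.3]), array([138.9,  64.5]), 79.6)
 stand (array([ 519.17, -193.2 ,  -12.33]), np.float64(131.6), 1391)
```

View pics/m5.png

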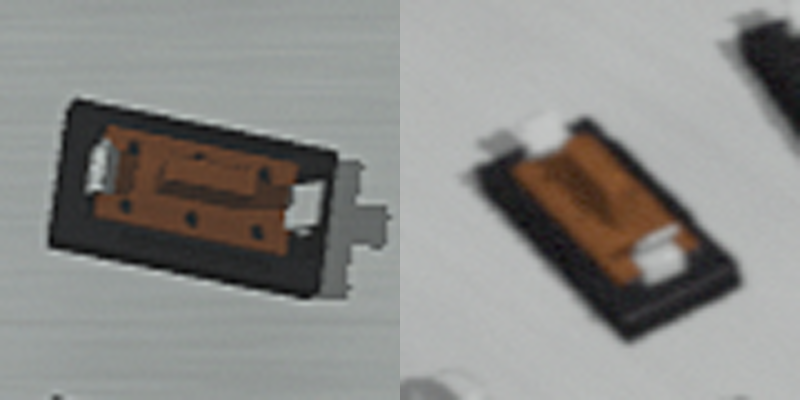

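The last picture shows the rack flat between the stops, with both hooks lapping its ends at (100,165) and (305,205). I'll compare the hook positions with the first picture once more, then hand in.

```bash
python3 - <<'E'
from h import *
o=np.load("top0.npz");p=ctrl.get_image("top");W0=o["W"]
for n,(a,b,c,d) in dict(plus=(352,155,370,182),minus=(400,165,417,190)).items():
    r=[]
    for im in(o["c"],p["color"]):
        m=im[b:d,a:c].min(2)>150; r.append(np.argwhere(m).mean(0)[::-1]+[a,b] if m.any() else None)
    print(n,r)
s=ctrl.read_state();print(s["eef_pos"],np.abs(s["qd"]).max(),s["clock"])
def bys(p):
    return {q:[np.round(r["extent"]) for r in ctrl.search_frame(q,p)[:1]] for q in("paperweight_mid","loupe_mid","driver")}
print(bys(p))
ctrl.finish_job()
E
```

```text
plus [array([358.73170732, 161.95121951]), array([358.75      , 162.02777778])]
minus [array([407.93617021, 175.4893617 ]), array([408.12195122, 175.73170732])]
[ 471.65768602 -461.62160384  207.59176251] 0.01090696700898575 13.4667
{'paperweight_mid': [array([270., 117.,  25.,  26.])], 'loupe_mid': [array([358., 116.,  14.,  16.])], 'driver': [array([322., 136.,  10.,  48.])]}
the job is handed in; nothing more can be done
```

The walnut rack is seated in the stand farthest from the base, with both hooks clicked over its ends. I let go of it and handed the job in at 13.5 s; no verdict is reported.

I gripped the rack by its rib (15.7 mm opening), lined it up from the two camera fits and pushed it straight down. Then I opened the gripper and moved the arm clear.

**Last checks that agree:**
- **Seating:** the plate's top face is at 42.3 to 42.8 mm, against 42 mm expected when fully home. When I pressed at the home height, the force rose to about 47 N. That is below the 120 N wrist limit.
- **Position:** the rack is about 2 to 3 mm from the seat's centre and about 0.5° off its direction (top camera).
- **Hooks:** both are within 0.3 pixel of where they stood closed at the start (top view), and they lap the plate in the last picture.
- **Clear of contact:** the arm finished well away from the stand and the force read close to zero.

**Checks that disagreed or were weak:**
- **Camera differences:** the two cameras differed by 2 to 5 mm while the rack was partly hidden by the gripper, so I used a compromise. In the final check, the scene camera's fits were poor: its stand angle was 2° off the top camera's.
- **Hook force:** the 8 to 15 N expected from the hooks never showed in the readings, which came only between moves. The click is judged from the pictures and the plate's height.
- **Bystanders:** the arm stayed well clear of them, and the paperweight was found where it started. At the start, the network's top-view results for the loupe and screwdriver were mixed up. Those two I judged from the first picture, which matches the final detections.

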